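Empty the glass tumbler into its catch tray

TASK

Empty the glass tumbler: push the white catch tray by its post fully in under the drum, then turn the drum by its star wheel until the port faces straight down and all three glass pebbles have dropped into the tray. Leave the drum like that, pull the tray all the way back out to its stop, tip its clear cover over and press it down until it snaps shut. Leave everything else on the bench where it is.

Things in the scene. Friction and masses are not known exactly. Their poses are not given: they have to be found in the camera images.
- tumbler: glass-polishing tumbler, fixed, z up: dark base plate 190 x 400 x 12 mm, two grey stands (at x = -62 and +62 mm, tops 154 mm above the table, 70 mm wide in y) carrying a blue drum, axis level along this body's x at z = 130 mm. Origin: on the table straight below the drum's middle. Star wheel at the -x end; the catch tray slides along y under the drum, +y is its pulled-out side
- drum (a joint): angle of the drum (rad), right-handed about the tumbler's x axis: 0 = port straight up, +pi/2 = port towards the tumbler's -y, +pi or -pi = port straight down; turns either way, limits +-6.4. Stiff bearings (0.15 N m) hold it wherever it is left. Drum 106 mm outside diameter (end discs 114 mm), 88 mm long
- wheel_center (a point): centre of the star wheel on the drum axis, 92 mm towards -x from the drum's middle, 130 mm above the table. Four spokes (10 mm rods at 0, 90, 180, 270 degrees from the port) turn in this plane and can be pushed round; each ends in an 18 mm ball centred 85 mm from the axis. The stand's face is 25 mm behind the plane
- orange_knob (a point): centre of the ball on the orange spoke, 85 mm from the axis; it points the same way as the port. The other three spokes are steel with black balls
- port (a point): middle of the drum's port: an opening in the side wall, the full 80 mm long, 60 mm wide, orange edges, 51 mm from the axis; its z axis points outwards through the port. The glass falls out by itself when this faces down
- tray (a joint): slide of the white catch tray along the tumbler's +y (m): 0 = fully in, centred under the drum, at its inner stop; 0.185 = fully out at its outer stop. Friction about 2.5 N; stays where left
- tray_in (a point): middle of the tray's inner floor, 19 mm above the table; axes as the tumbler's. Inside 94 mm (x) by 110 mm (y), walls up to 29 mm above this point
- tray_post (a point): orange upright post to push or pull the tray by, 14 mm thick; this point is on its axis, 90 mm above the table; its top is at 115 mm, it is free from 45 mm up. It is 105 mm towards +x and 55 mm towards +y from the tray's middle, clear of the stand
- cover (a joint): angle of the tray's clear cover (rad): 0 = shut and latched; 1.85 = open, leaning 0.28 rad outwards (+y) past upright against its stop. Hinged along the tray's outer (+y) edge. Pushed past upright it falls and rests on a spring catch at about 0.13; pressing its free edge down with about 5 N snaps it past the catch to 0, where it is held
- cover_hinge (a point): middle of the cover's hinge line, 62 mm towards +y from the tray's middle, 50 mm above the table
- cover_edge (a point): middle of the cover's orange free edge, upper side, 120 mm from the hinge; 57 mm above the table when shut. The cover is 100 mm wide and 5 to 7 mm thick
- blue_mid (a point): centre of the blue fused-glass pebble, a domed disc 24 mm wide, 11 mm thick, 15 g; lies loose inside the drum at the start
- green_mid (a point): centre of the green fused-glass pebble, a domed disc 24 mm wide, 11 mm thick, 15 g; lies loose inside the drum at the start
- amber_mid (a point): centre of the amber fused-glass pebble, a domed disc 24 mm wide, 11 mm thick, 15 g; lies loose inside the drum at the start
- frit_jar: bystander: closed green glass jar with a black cap, 64 mm wide, 100 mm tall; origin under its centre
- mould_dish: bystander: round terracotta slumping mould 100 mm wide, 30 mm tall; origin under its centre
- spatula: bystander: spatula lying on the table; leave it
- brush: bystander: brush lying on the table; leave it
- canister: bystander: blue ceramic canister with a wooden lid, 76 mm wide, 100 mm tall; origin under its centre
- glass_blanks: bystander: heavy stack of green glass blanks 100 x 100 x 18 mm; origin under its centre

How it is judged:
By the outcome, as a careful person would: the job done as asked, in the order asked, and still so for the second after the job is handed in, with the robot touching nothing.
It also fails if it takes over 72 s, if anything falls off the work surface, if the arm or the gripper's body presses on something with over 40 N, if the wrist force passes 120 N, or if a joint passes its speed limit or range.

ROBOT

A 7-joint arm with a two-finger parallel gripper is mounted at the origin on the work surface. World frame = base frame: x ahead of the robot, y to its left, z up, the work surface at z = 0. Lengths are in m, angles in rad, forces in N, time in s.
With the tool pointing down it reaches from about 0.4 to 0.85 m from the base axis. Payload 10.4 kg.
Tool frame: the origin (TCP) lies midway between the tips of the shut fingers; the grasp point (between the pads) lies 19 mm behind it; x points along the fingers, z is the direction in which the jaws open and shut, and the axes are right-handed (so a half turn about x gives the same grasp; the last joint's range is limited). The gripper opens to 87 mm and grips with 3 to 60 N. Pads are 19 mm wide; open, the fingers measure 117 mm over their backs; the gripper's body (75 mm by 190 mm) begins 51 mm behind the grasp point.
Start: joints at [-1.292, 0.332, -0.065, 1.46, 0.022, 1.35, -0.088], TCP at [0.186, 0.597, 0.223] pointing down, gripper open.
Joint ranges: [-2.6, 2.6], [-0.5, 2.12], [-1.47, 1.34], [0.16, 2.42], [-1.27, 4.41], [0.06, 2.06], [-2.6, 2.6]. Speed limits (rad/s): [2.22, 2.22, 2.79, 2.79, 3.14, 3.14, 3.14].

INTERFACE

Orientations are given as a unit quaternion [x, y, z, w].
In Python, from bench import read_state, camera, camera_params, close_job gives the robot as it stands.
- The arm moves only by the tool arm_command, never from a script. Its argument "targets" is a list of rows, each a list of 7 numbers: the closure in counts, from 0 (fully open) to 255 (shut), then the shift along the tool's x, y, z in mm, then the turn, a rotation vector about the tool's x, y, z in rad. A call has 1 to 10 rows; each row is the pose to reach, as a shift and turn from the pose commanded when the call began, along the tool's axes at that moment; what a row does not reach only later rows make up. A row lasts 1/10 s, in which the tool goes at most 50 mm and 8.59 degrees, less where a joint would pass 70% of its speed; a pose out of reach is approached as far as the arm can. A call with a gripper value outside its range is refused whole. The fingers move at their own pace and stop on an object; "newtons" is the grip in N (left out, the last holds). Time passes only in rows, so rows that repeat a pose let the fingers close. It gives the time, the measured TCP pose, the force and the opening at its end, in the units of the state.
- read_state(): the state, without advancing time (a new reading comes with each control period).
- camera(name): name is "side" or "top"; returns the picture (480x640x3 uint8, red, green, blue); there is no depth.
- camera_params(name): a dict with "intrinsics" (3x3 intrinsics, pixels), "xyz" and "orientation" of the camera in the world. Camera axes: x right, y down, z forward; pixel columns grow to the right and rows downward; lengths in m; the calibration is good to about 2 mm. A picture is of the moment at which its call begins. camera_params takes no time and is no camera call.
- close_job(): hands the job in, once; it reports no verdict.
The state is a dict: "time": time; "joint_positions": joint angles; "joint_vel": joint speeds; "joint_torque": joint torques, N m; "ee_pos": TCP position; "eef_rot": TCP orientation; "ft_force": force on the tool from outside, world axes, zero at the start; "torque": the same for the moment, N m; "width": finger opening in m.
Only numpy, scipy, OpenCV 4.12 (cv2) and the standard library are available. Lean on these libraries where they do the work, as an engineer would, in place of code of your own. Each camera call takes 0.05 s, during which the arm holds its last target.

## Working session

There is one attempt and no reset: what is moved stays moved. The work goes in short steps, Python scripts to look and compute and a tool call to move; the robot and the scene stay as the last step left them, time stands still between calls to the robot, and variables do not carry over. Pictures are saved under pics/ and viewed, and the job is handed in when it is done.

Besides the shell and the picture viewer there is one more tool, called after "Request:" as name([rows], argument=value, ...), one row to a line, values as JSON. arm_command: Moves the arm, as the interface text tells. Its arguments: {"type":"object","properties":{"targets":{"type":"array"},"newtons":{"type":"number"}},"required":["targets"]}

```bash
ls; mkdir -p pics; python3 - <<'E'
from bench import *
import cv2
s=read_state();print(s)
for n in("side","top"):
    print(n,camera_params(n)); cv2.imwrite(f"pics/{n}0.png",camera(n)[:,:,::-1])
E
```

```text
pics
{'time': 0.0, 'joint_positions': array([-1.29159142,  0.33288285, -0.06467057,  1.46093412,  0.02161958,
        1.349902  , -0.0884939 ]), 'joint_vel': array([-2.60974875e-04,  1.21297365e-04, -1.39440346e-03, -1.72701688e-03,
       -2.90425428e-06, -1.70085167e-04, -5.91110402e-04]), 'joint_torque': array([ 1.08379110e-03, -6.23261976e+01,  2.51627492e-02, -3.89887011e+01,
       -6.13957294e-02,  4.00997372e-02,  1.07792605e-04]), 'ee_pos': array([0.18569203, 0.5963743 , 0.22175045]), 'eef_rot': array([-0.4194797 ,  0.56986882,  0.41882746,  0.56909566]), 'ft_force': array([-0.10449877, -0.11926588, -0.25810245]), 'torque': array([0.00356888, 0.01741954, 0.05874296]), 'width': 0.08728864432118172}
side {'intrinsics': array([[503.24127741,   0.        , 324.76005203],
       [  0.        , 503.24127741, 245.06859378],
       [  0.        ,   0.        ,   1.        ]]), 'xyz': array([ 0.080869  , -0.68205258,  1.0513328 ]), 'orientation': array([ 0.90464553, -0.23464823,  0.0874152 , -0.34484092])}
top {'intrinsics': array([[462.88336478,   0.        , 318.60118292],
       [  0.        , 462.88336478, 238.79896825],
       [  0.        ,   0.        ,   1.        ]]), 'xyz': array([0.36250486, 0.03562831, 1.11469989]), 'orientation': array([ 0.71467071, -0.69807824,  0.03198833, -0.03015437])}
```

View pics/side0.png

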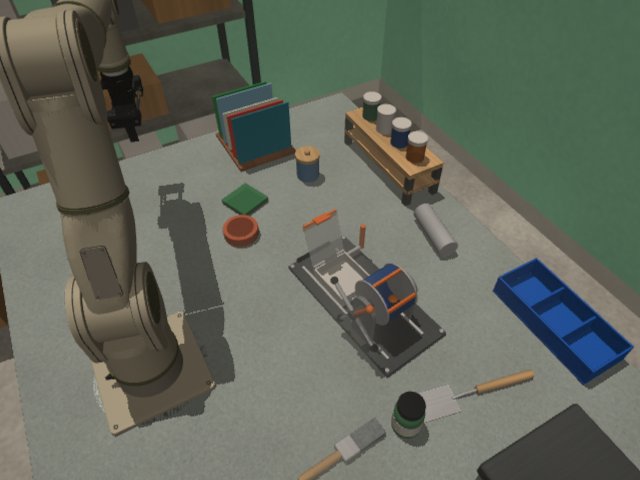

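View pics/top0.png

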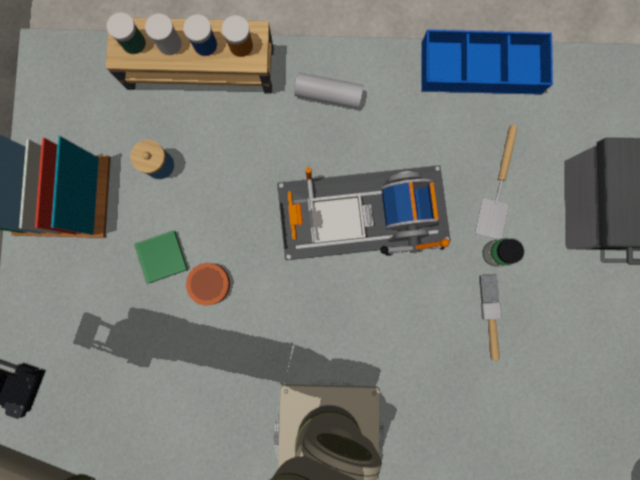

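```bash
cat > h.py <<'E'
from bench import *
import cv2, numpy as np
from scipy.spatial.transform import Rotation as R
def ray(n,uv):
    p=camera_params(n);d=np.linalg.inv(p["intrinsics"])@np.array([uv[0],uv[1],1.]);return p["xyz"],R.from_quat(p["orientation"]).apply(d)
def onz(n,uv,z):
    o,d=ray(n,uv);return o+d*(z-o[2])/d[2]
def proj(n,P):
    p=camera_params(n);q=R.from_quat(p["orientation"]).inv().apply(np.atleast_2d(P)-p["xyz"])@p["intrinsics"].T;return q[:,:2]/q[:,2:]
def tri(uvs,uvt):
    A=[];b=[];
    for n,uv in(("side",uvs),("top",uvt)):
        o,d=ray(n,uv);d/=np.linalg.norm(d);M=np.eye(3)-np.outer(d,d);A.append(M);b.append(M@o)
    return np.linalg.lstsq(np.vstack(A),np.hstack(b),rcond=None)[0]
def zoom(n,x0,y0,x1,y1,out,img=None):
    img=camera(n)[:,:,::-1] if img is None else img
    k=min(800/(x1-x0),600/(y1-y0));cv2.imwrite(out,cv2.resize(img[y0:y1,x0:x1],None,fx=k,fy=k,interpolation=cv2.INTER_CUBIC));print("scale",k)
E
python3 - <<'E'
from h import *
zoom("top",265,150,465,270,"pics/topz.png",cv2.imread("pics/top0.png"))
zoom("side",280,200,460,380,"pics/sidez.png",cv2.imread("pics/side0.png"))
for uv in [(279,184),(441,166),(450,241),(289,259)]: print(onz("top",uv,.012))
E
```

```text
scale 4.0
scale 3.3333333333333335
[0.59032729 0.13264949 0.012     ]
[ 0.64410052 -0.25899646  0.012     ]
[ 0.46187166 -0.28056696  0.012     ]
[0.40976779 0.10325895 0.012     ]
```

View pics/topz.png

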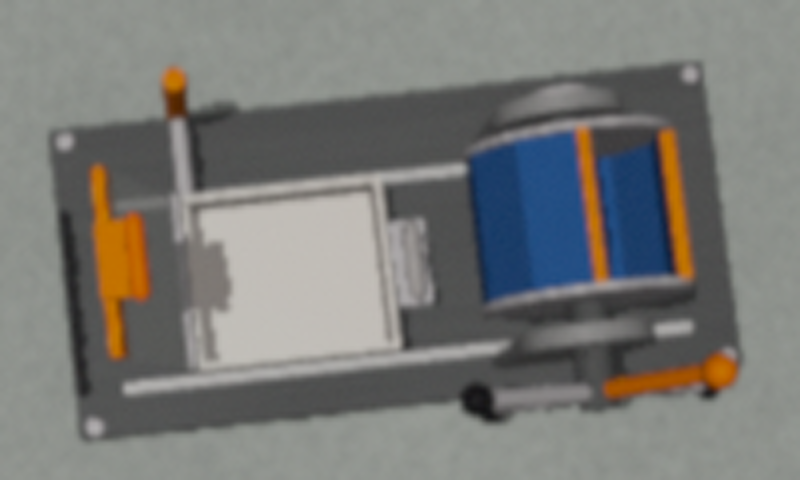

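View pics/sidez.png

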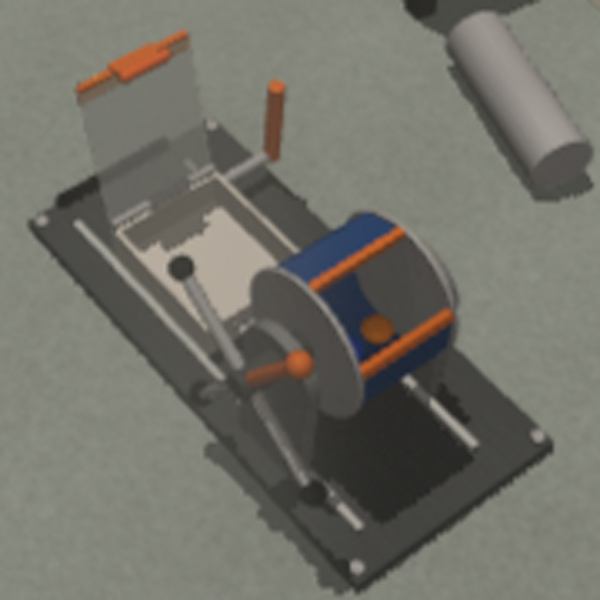

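```bash
python3 - <<'E'
from h import *
S=lambda u,v:((u+.5)/(10/3)-.5+280,(v+.5)/(10/3)-.5+200)
T=lambda u,v:((u+.5)/4-.5+265,(v+.5)/4-.5+150)
c=np.array([onz("top",T(*u),.012) for u in [(52,132),(702,63),(742,365),(83,438)]]);print(c)
e=((c[1]-c[0])+(c[2]-c[3]));f=(c[0]-c[3])+(c[1]-c[2]);print("yaw",np.arctan2(-e[0]*-1,-e[1]),np.arctan2(f[1],f[0]),"ctr",c.mean(0))
sc=[(65,142),(690,74),(729,356),(95,427)]
print(np.array([onz("top",T(*u),.014) for u in sc]))
ok=tri(S(298,362),T(721,370));bk=tri(S(181,267),T(480,400));print("orange",ok,"black",bk)
print("post top",tri(S(276,87),T(173,78)),onz("top",T(173,78),.115))
print("cover edge",tri(S(135,63),T(110,258)))
# tray inner rim corners z=.048
for u in[(192,208),(380,185),(402,345),(208,366)]:print(onz("top",T(*u),.048))
E
```

```text
[[ 0.59361655  0.13607418  0.012     ]
 [ 0.64559407 -0.25687057  0.012     ]
 [ 0.46217899 -0.2808668   0.012     ]
 [ 0.40926746  0.11187948  0.012     ]]
yaw 0.1327144001922611 0.13029519647766286 ctr [ 0.52766426 -0.07244592  0.012     ]
[[ 0.58727252  0.12787064  0.014     ]
 [ 0.63812141 -0.24907099  0.014     ]
 [ 0.46721158 -0.27252933  0.014     ]
 [ 0.4158887   0.10480286  0.014     ]]
orange [ 0.44071874 -0.21480008  0.20378704] black [ 0.42479072 -0.09964352  0.17801747]
post top [0.60284827 0.06193048 0.11163856] [0.60371294 0.06120716 0.115     ]
cover edge [0.49440853 0.09065694 0.16608054]
[0.54313847 0.04990553 0.048     ]
[ 0.55932372 -0.05938832  0.048     ]
[ 0.46589088 -0.07358202  0.048     ]
[0.45104254 0.03840041 0.048     ]
```

```bash
python3 - <<'E'
from h import *
T=lambda u,v:((u+.5)/4-.5+265,(v+.5)/4-.5+150)
s=read_state();Rm=R.from_quat(s["eef_rot"]);print(Rm.as_matrix().round(3))
psi=.131;ex=np.array([np.cos(psi),np.sin(psi),0]);ey=np.array([-ex[1],ex[0],0])
print("hub",onz("top",T(598,385),.13))
# drum end discs top edges: near disc right/left extremes; far
O=np.array([.5258,-.1591,0])
loc=lambda P:((P-O)@ex,(P-O)@ey,P[2])
for n,u in {"near disc L":(487,308),"near disc R":(692,285),"far disc L":(468,150),"far disc R":(672,125)}.items():
    print(n,loc(onz("top",T(*u),.145)))
for x in(-62,62):
  for y in(-35,35):
    print(x,y,((proj("top",O+ex*x/1e3+ey*y/1e3+[0,0,.012])[0]-[265,150])*4).round(0))
for y in(-57,57):
  for x in(-46,46):
    print("disc",x,y,((proj("top",O+ex*x/1e3+ey*y/1e3+[0,0,.13])[0]-[265,150])*4).round(0))
E
```

```text
[[-0.    -0.955  0.297]
 [-0.001  0.297  0.955]
 [-1.    -0.    -0.001]]
hub [ 0.43898337 -0.17008797  0.13      ]
near disc L (np.float64(-0.04158808103085276), np.float64(0.056831191316155015), np.float64(0.14500000000000002))
near disc R (np.float64(-0.0410495894635791), np.float64(-0.05232574897645789), np.float64(0.14500000000000002))
far disc L (np.float64(0.043345728190256075), np.float64(0.05671661376308716), np.float64(0.14500000000000002))
far disc R (np.float64(0.04514516606066957), np.float64(-0.05287667491064813), np.float64(0.14500000000000002))
-62 -35 [609. 349.]
-62 35 [493. 362.]
62 -35 [583. 146.]
62 35 [468. 158.]
disc -46 -57 [693. 295.]
disc 46 -57 [671. 127.]
disc -46 57 [482. 318.]
disc 46 57 [462. 149.]
```

```bash
cat >> h.py <<'E'
psi=.131;ex=np.array([np.cos(psi),np.sin(psi),0]);ey=np.array([-ex[1],ex[0],0]);ez=np.array([0,0,1.])
O=np.array([.5267,-.158,0])
W=lambda x,y,z:O+ex*x+ey*y+ez*z          # tumbler -> world (m)
L=lambda P:np.array([(P-O)@ex,(P-O)@ey,P[2]])
A=R.from_matrix(np.c_[-ez,-ex,ey]); B=R.from_matrix(np.c_[-ez,ey,ex])
def go(P,Rt,st=None):
    st=st or read_state();R0=R.from_quat(st["eef_rot"]);d=R0.inv().apply(P-st["ee_pos"])*1e3
    rv=(R0.inv()*Rt).as_rotvec();n=max(np.linalg.norm(d)/50,np.degrees(np.linalg.norm(rv))/8.59)
    print("row",d.round(1),rv.round(3),"n>=",round(n,1)); return
E
python3 - <<'E'
from h import *
print(L(np.array([.6035,.0615,.115])))
At=A*R.from_euler('z',.21)
P=np.array([.6035,.0615,0])-.001*ex
print(P)
go(P+ez*.20,At); go(P+ez*.0795,At)
E
```

```text
[0.10481429 0.20758722 0.115     ]
[0.60250857 0.06136937 0.        ]
row [  22.4 -557.  -386.9] [-0.431  0.044  0.206] n>= 13.6
row [ 142.9 -557.  -386.8] [-0.431  0.044  0.206] n>= 13.9
```

Request:
arm_command([
  [0,-30,-40,-40,-0.43,0.044,0.206],
  [0,-20,-557,-387,-0.43,0.044,0.206],
  [0,-20,-557,-387,-0.43,0.044,0.206],
  [0,-20,-557,-387,-0.43,0.044,0.206],
  [0,-20,-557,-387,-0.43,0.044,0.206],
  [0,-20,-557,-387,-0.43,0.044,0.206],
  [0,-20,-557,-387,-0.43,0.044,0.206],
  [0,-20,-557,-387,-0.43,0.044,0.206],
  [0,-20,-557,-387,-0.43,0.044,0.206],
  [0,-20,-557,-387,-0.43,0.044,0.206],
])

```text
time: 1.1
ee_pos: [0.4791, 0.216, 0.243]
eef_rot: [-0.479, 0.519, 0.578, 0.409]
ft_force: [1.0, 0.9, -0.3]
width: 0.0872
```

```bash
python3 - <<'E'
from h import *
At=A*R.from_euler('z',.21)
P=np.array([.6035,.0615,0])-.001*ex
go(P+ez*.16,At); go(P+ez*.0795,At)
E
```

```text
row [  59.7 -117.4 -169.4] [-0.001  0.001  0.001] n>= 4.3
row [ 138.5 -134.1 -169.5] [-0.001  0.001  0.001] n>= 5.1
```

Request:
arm_command([
  [0,40,-113,-169,0,0,0],
  [0,40,-113,-169,0,0,0],
  [0,40,-113,-169,0,0,0],
  [0,40,-113,-169,0,0,0],
  [0,40,-113,-169,0,0,0],
  [0,40,-113,-169,0,0,0],
  [0,40,-113,-169,0,0,0],
])

```text
time: 1.8
ee_pos: [0.6011, 0.0649, 0.1803]
eef_rot: [-0.479, 0.519, 0.578, 0.409]
ft_force: [0.4, 0.5, -0.2]
width: 0.0868
```

```bash
python3 - <<'E'
from h import *
At=A*R.from_euler('z',.21)
P=np.array([.6035,.0615,0])-.001*ex
print(L(read_state()["ee_pos"]))
go(P+ez*.16,At); go(P+ez*.0795,At)
zoom("top",240,100,480,280,"pics/t1.png");zoom("side",240,150,460,370,"pics/s1.png")
E
```

```text
[0.10288049 0.21123987 0.18032186]
row [19.7 -5.1 -3.7] [0.    0.002 0.001] n>= 0.4
row [ 98.4 -21.9  -3.9] [0.    0.002 0.001] n>= 2.0
scale 3.3333333333333335
scale 2.727272727272727
```

View pics/t1.png

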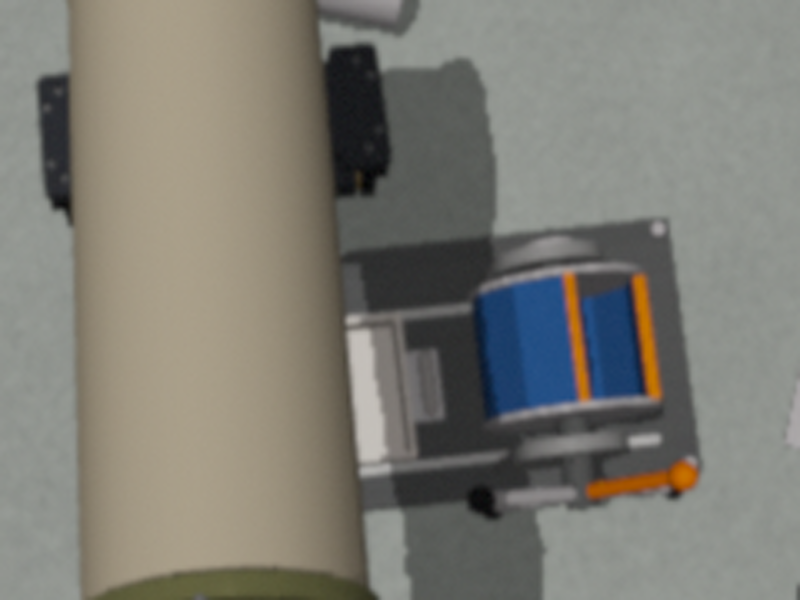

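View pics/s1.png

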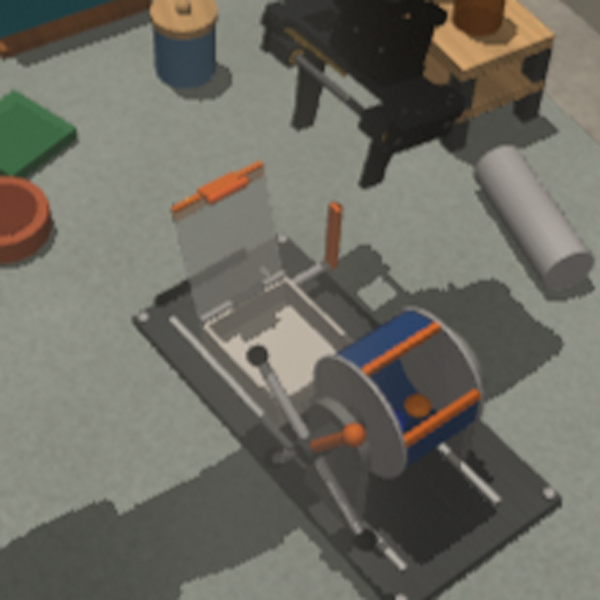

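Request:
arm_command([
  [0,20,-5,-3,0,0,0],
  [0,55,-13,-3,0,0,0],
  [0,98,-22,-3,0,0,0],
  [0,98,-22,-3,0,0,0],
  [0,98,-22,-3,0,0,0],
])

```text
time: 2.4
ee_pos: [0.6028, 0.0619, 0.0811]
eef_rot: [-0.48, 0.519, 0.578, 0.408]
ft_force: [0.0, 0.1, 1.2]
width: 0.0868
```

```bash
python3 - <<'E'
from h import *
s=read_state();print(L(s["ee_pos"]),s["ft_force"])
zoom("side",240,150,460,370,"pics/s2.png")
E
```

```text
[0.10421615 0.20805038 0.08106383] [0.00884349 0.12563186 1.18678724]
scale 2.727272727272727
```

View pics/s2.png

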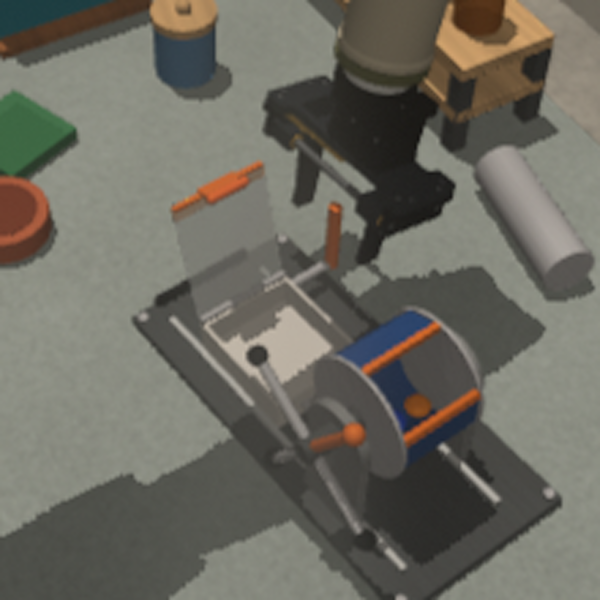

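Request:
arm_command([
  [255,0,0,0,0,0,0],
  [255,0,0,0,0,0,0],
  [255,0,0,0,0,0,0],
  [255,0,0,0,0,0,0],
  [255,0,0,0,0,0,0],
], newtons=15)

```text
time: 2.95
ee_pos: [0.6031, 0.0609, 0.0801]
eef_rot: [-0.48, 0.519, 0.577, 0.409]
ft_force: [-0.5, -0.1, -0.2]
width: 0.0548
```

Request:
arm_command([
  [255,0,0,0,0,0,0],
  [255,0,0,0,0,0,0],
  [255,0,0,0,0,0,0],
  [255,0,0,0,0,0,0],
  [255,0,0,0,0,0,0],
  [255,0,0,0,0,0,0],
  [255,0,0,0,0,0,0],
])

```text
time: 3.65
ee_pos: [0.603, 0.061, 0.0799]
eef_rot: [-0.479, 0.519, 0.578, 0.409]
ft_force: [-0.2, -0.7, 0.7]
width: 0.0135
```

Request:
arm_command([
  [255,0,0,-15,0,0,0],
  [255,0,0,-35,0,0,0],
  [255,0,0,-55,0,0,0],
  [255,0,0,-75,0,0,0],
  [255,0,0,-95,0,0,0],
  [255,0,0,-115,0,0,0],
  [255,0,0,-130,0,0,0],
  [255,0,0,-140,0,0,0],
  [255,0,0,-145,0,0,0],
  [255,0,0,-148,0,0,0],
])

```text
time: 4.65
ee_pos: [0.623, -0.0868, 0.0799]
eef_rot: [-0.48, 0.519, 0.577, 0.409]
ft_force: [4.0, 3.7, 0.3]
width: 0.0136
```

```bash
python3 - <<'E'
from h import *
s=read_state();print(L(s["ee_pos"]),s["ft_force"],s["width"])
E
```

```text
[0.10475542 0.05797151 0.07992591] [3.9946687  3.71588843 0.2606532 ] 0.013568189012409004
```

Request:
arm_command([
  [255,0,0,-2,0,0,0],
  [255,0,0,-4,0,0,0],
  [255,0,0,-6,0,0,0],
  [255,0,0,-6,0,0,0],
])

```text
time: 5.05
ee_pos: [0.6233, -0.0884, 0.0799]
eef_rot: [-0.479, 0.517, 0.579, 0.409]
ft_force: [-0.7, 12.0, 2.8]
width: 0.0133
```

```bash
python3 - <<'E'
from h import *
s=read_state();print(L(s["ee_pos"]),s["ft_force"],s["ft_force"]@ey,s["width"])
E
```

```text
[0.1048319  0.05634074 0.07988704] [-0.67456222 11.97782374  2.82287431] 11.963310041003899 0.013279286373617414
```

Request:
arm_command([
  [120,0,0,4,0,0,0],
  [120,0,0,4,0,0,0],
  [120,0,0,4,0,0,0],
  [120,0,0,4,0,0,0],
])

```text
time: 5.45
ee_pos: [0.6222, -0.0889, 0.0797]
eef_rot: [-0.479, 0.52, 0.577, 0.409]
ft_force: [-0.9, 0.1, 0.1]
width: 0.0372
```

```bash
python3 - <<'E'
from h import *
s=read_state();print(L(s["ee_pos"]),s["ft_force"],s["width"])
for P in([.44072,-.2148,.2038],[.42479,-.09964,.178]):print(L(np.array(P)))
go(s["ee_pos"]+ez*.2,R.from_quat(s["eef_rot"]))
E
```

```text
[0.10367947 0.05599852 0.07965235] [-0.86442083  0.14737285  0.08311756] 0.0371972032239157
[-0.09266284 -0.04508213  0.2038    ]
[-0.0934135   0.07117202  0.178     ]
row [-1.956e+02  4.160e+01  1.000e-01] [0. 0. 0.] n>= 4.0
```

Request:
arm_command([
  [120,-45,9,0,0,0,0],
  [120,-95,20,0,0,0,0],
  [120,-145,30,0,0,0,0],
  [255,-195,41,0,0,0,0],
  [255,-195,41,0,0,0,0],
])

```text
time: 5.95
ee_pos: [0.6246, -0.0894, 0.2864]
eef_rot: [-0.482, 0.518, 0.574, 0.411]
ft_force: [0.6, -0.6, 0.1]
width: 0.0366
```

```bash
python3 - <<'E'
from h import *
s=read_state();print(L(s["ee_pos"]),s["ft_force"],s["width"])
# contact path for finger centre
for ph in(35,50,65,80,90):
    p=np.radians(ph);r=72;print(ph,(r*-np.sin(p)+5*np.cos(p)+9.5).round(1),(130+r*np.cos(p)+5*np.sin(p)).round(1))
go(W(-.096,-.005,.26),B)
E
python3 -c "
from h import *
zoom('side',240,150,460,370,'pics/s3.png')"
```

```text
[0.10603359 0.05524904 0.28644177] [ 0.59734041 -0.63156735  0.08797948] 0.03657466118997838
35 -27.7 191.8
50 -42.4 180.1
65 -53.6 165.0
80 -60.5 147.4
90 -62.5 135.0
row [ 65.9 192.7 -60.7] [ 1.563 -0.157 -0.155] n>= 10.5
scale 2.727272727272727
```

View pics/s3.png

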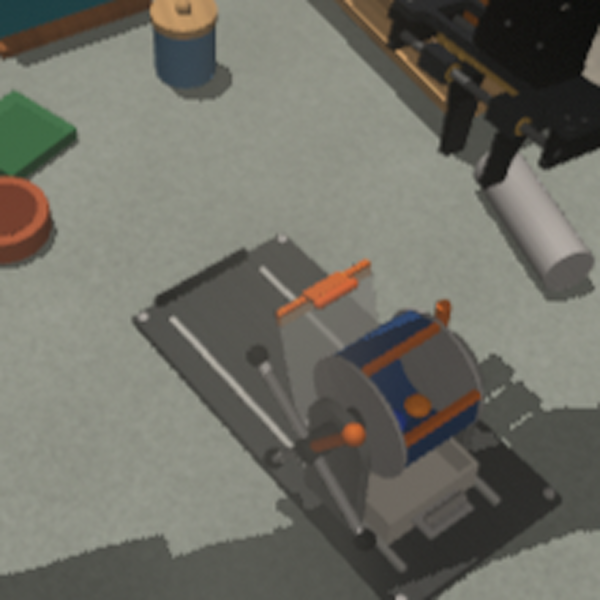

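Request:
arm_command([
  [255,66,193,-61,1.563,-0.157,-0.155],
  [255,66,193,-61,1.563,-0.157,-0.155],
  [255,66,193,-61,1.563,-0.157,-0.155],
  [255,66,193,-61,1.563,-0.157,-0.155],
  [255,66,193,-61,1.563,-0.157,-0.155],
  [255,66,193,-61,1.563,-0.157,-0.155],
  [255,66,193,-61,1.563,-0.157,-0.155],
  [255,66,193,-61,1.563,-0.157,-0.155],
  [255,66,193,-61,1.563,-0.157,-0.155],
  [255,66,193,-61,1.563,-0.157,-0.155],
])

```text
time: 7.0
ee_pos: [0.4292, -0.1749, 0.2534]
eef_rot: [-0.068, 0.71, 0.075, 0.697]
ft_force: [-0.3, -0.4, -0.6]
width: -0.0002
```

Request:
arm_command([
  [255,0,0,0,-0.01,0,0],
  [255,0,0,0,-0.01,0,0],
])

```text
time: 7.2
ee_pos: [0.4295, -0.1747, 0.2539]
eef_rot: [-0.076, 0.71, 0.083, 0.696]
ft_force: [0.7, 0.6, 0.1]
width: 0.0004
```

```bash
python3 - <<'E'
from h import *
s=read_state();print(L(s["ee_pos"]),s["ft_force"],s["width"])
print((B.inv()*R.from_quat(s["eef_rot"])).as_rotvec())
go(W(-.096,-.005,.26),B)
go(W(-.096,-.016,.18),B)
zoom('side',240,150,460,370,'pics/s4.png')
zoom("top",240,100,480,280,"pics/t4.png")
E
```

```text
[-0.09855623 -0.0038663   0.25386486] [0.67335129 0.56853661 0.10320479] 0.00038144052182152537
[-0.09381304  0.01909162  0.01151818]
row [-6.2 -1.3  2.3] [ 0.094 -0.019 -0.012] n>= 0.6
row [ 73.7 -13.2   2.8] [ 0.094 -0.019 -0.012] n>= 1.5
scale 2.727272727272727
scale 3.3333333333333335
```

View pics/s4.png

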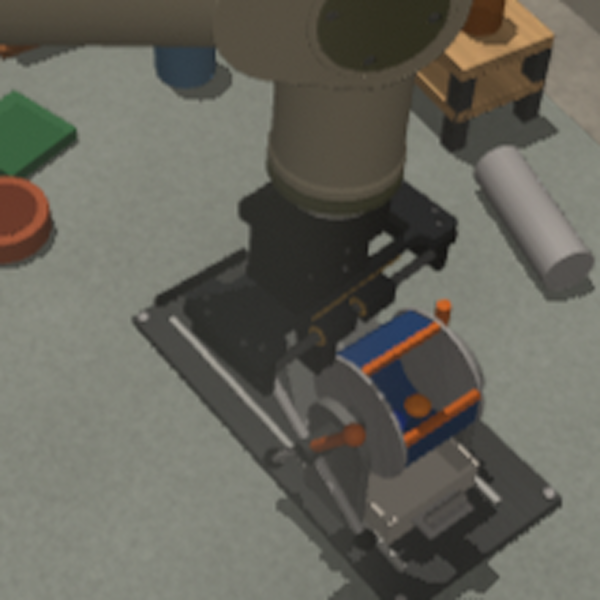

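Request:
arm_command([
  [255,30,-8,2,0.094,-0.019,-0.012],
  [255,62,-9,2,0.094,-0.019,-0.012],
  [255,62,-9,2,0.094,-0.019,-0.012],
])

```text
time: 7.6
ee_pos: [0.4303, -0.1822, 0.1889]
eef_rot: [-0.045, 0.708, 0.045, 0.704]
ft_force: [-0.4, 0.5, 1.1]
width: 0.0005
```

```bash
python3 - <<'E'
from h import *
s=read_state();print(L(s["ee_pos"]),s["ft_force"],s["width"])
print((B.inv()*R.from_quat(s["eef_rot"])).as_rotvec())
r=72
for ph in list(range(32,93,5))+[92]:
    p=np.radians(ph);y=(r*-np.sin(p)+5*np.cos(p)+9.5+1);z=(130+r*np.cos(p)+5*np.sin(p))
    d=R.from_quat(s["eef_rot"]).inv().apply(W(-.096,y/1e3,z/1e3)-s["ee_pos"])*1e3;print(ph,y.round(1),z.round(1),d.round(1))
E
```

```text
[-0.09868985 -0.01135937  0.18888368] [-0.40842424  0.53991006  1.08119408] 0.0005113828193906621
[0.00353583 0.00534843 0.00060038]
32 -23.4 193.7 [ -4.8 -12.    2.7]
37 -28.8 190.5 [ -1.7 -17.5   2.7]
42 -34.0 186.9 [  2.  -22.6   2.8]
47 -38.7 182.8 [  6.1 -27.4   2.8]
52 -43.2 178.3 [ 10.6 -31.8   2.9]
57 -47.2 173.4 [ 15.4 -35.8   2.9]
62 -50.7 168.2 [ 20.6 -39.4   2.9]
67 -53.8 162.7 [ 26.1 -42.5   3. ]
72 -56.4 157.0 [ 31.8 -45.1   3. ]
77 -58.5 151.1 [ 37.8 -47.2   3.1]
82 -60.1 145.0 [ 43.9 -48.8   3.1]
87 -61.1 138.8 [ 50.1 -49.8   3.1]
92 -61.6 132.5 [ 56.4 -50.3   3.2]
92 -61.6 132.5 [ 56.4 -50.3   3.2]
```

Request:
arm_command([
  [255,-3,-13,2,0,0,0],
  [255,-1,-17,2,0,0,0],
  [255,2,-23,2,0,0,0],
  [255,6,-27,2,0,0,0],
  [255,11,-32,2,0,0,0],
  [255,16,-36,2,0,0,0],
  [255,21,-39,2,0,0,0],
  [255,26,-42,2,0,0,0],
  [255,32,-45,2,0,0,0],
  [255,38,-47,2,0,0,0],
])

```text
time: 8.6
ee_pos: [0.4405, -0.2295, 0.1538]
eef_rot: [-0.045, 0.705, 0.044, 0.706]
ft_force: [-0.5, -0.3, 2.8]
width: 0.0004
```

```bash
python3 - <<'E'
from h import *
s=read_state();print(L(s["ee_pos"]),s["ft_force"],s["width"])
zoom('side',240,150,460,370,'pics/s5.png')
E
```

```text
[-0.09482441 -0.05959538  0.15384034] [-0.47088072 -0.28569004  2.77009538] 0.00039994873556241606
scale 2.727272727272727
```

View pics/s5.png

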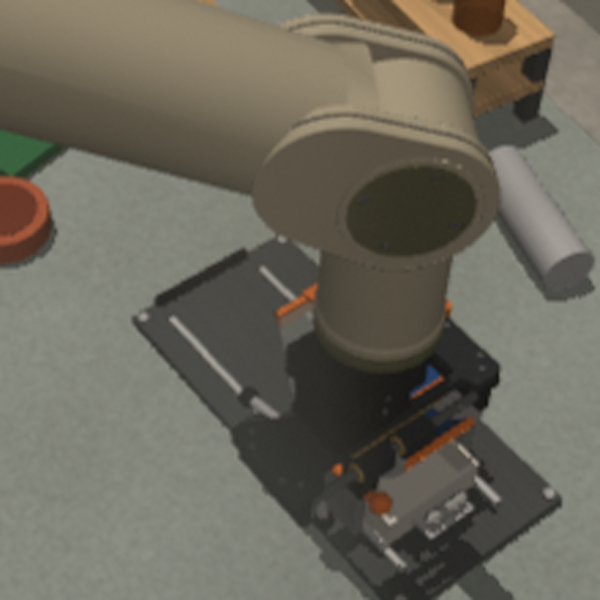

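```bash
python3 - <<'E'
from h import *
for ph in(70,77,85):
    p=np.radians(ph);print(ph,((proj("side",W(-.092,-.085*np.sin(p)+.001,.13+.085*np.cos(p)))[0]-[240,150])*2.727).round())
zoom("top",240,100,480,280,"pics/t5.png")
E
```

```text
70 [380. 494.]
77 [381. 504.]
85 [382. 514.]
scale 3.3333333333333335
```

View pics/t5.png

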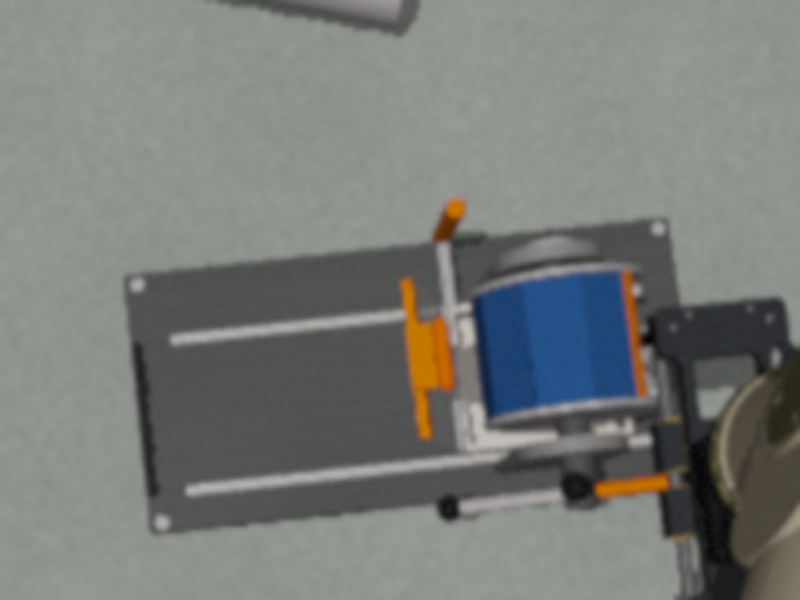

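Request:
arm_command([
  [255,6,-2,0,0,0,0],
  [255,12,-3,0,0,0,0],
  [255,18,-3,0,0,0,0],
  [255,18,-3,0,0,0,0],
  [255,-30,-3,0,0,0,0],
  [255,-75,-1,0,0,0,0],
  [255,-100,30,0,0,0,0],
  [255,-100,70,0,0,0,0],
  [255,-100,90,0,0,0,0],
  [255,-100,90,0,0,0,0],
])

```text
time: 9.7
ee_pos: [0.4291, -0.1366, 0.2543]
eef_rot: [-0.046, 0.705, 0.046, 0.706]
ft_force: [0.2, -0.9, -0.3]
width: 0.0001
```

```bash
python3 - <<'E'
from h import *
s=read_state();print(L(s["ee_pos"]),s["ft_force"],s["width"])
print((B.inv()*R.from_quat(s["eef_rot"])).as_rotvec())
zoom('side',240,150,460,370,'pics/s6.png')
zoom("top",240,100,480,280,"pics/t6.png")
go(W(-.096,.026,.20),B)
E
```

```text
[-0.0939265   0.03391679  0.25428373] [ 0.17394632 -0.90760772 -0.2814962 ] 0.00012613942196843095
[ 0.00089878 -0.00150259 -0.00024501]
scale 2.727272727272727
scale 3.3333333333333335
row [54.2 -4.8 -1.6] [-0.005  0.001  0.001] n>= 1.1
```

View pics/s6.png

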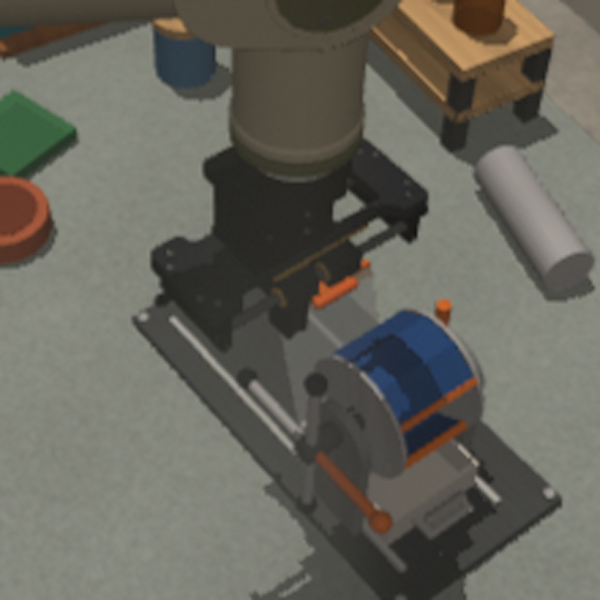

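View pics/t6.png

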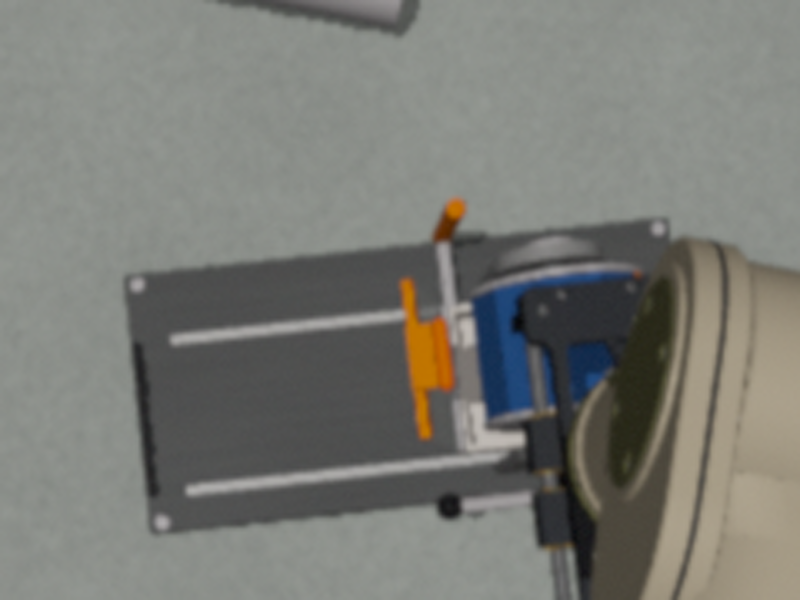

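Request:
arm_command([
  [255,30,-5,-2,0,0,0],
  [255,54,-5,-2,0,0,0],
  [255,54,-5,-2,0,0,0],
])

```text
time: 10.1
ee_pos: [0.4259, -0.1458, 0.1975]
eef_rot: [-0.044, 0.707, 0.043, 0.704]
ft_force: [-0.6, 0.9, -0.4]
width: 0.0006
```

```bash
python3 - <<'E'
from h import *
s=read_state();print(L(s["ee_pos"]),s["ft_force"],s["width"])
r=72
for ph in list(range(0,93,6)):
    p=np.radians(ph);y=(r*-np.sin(p)+5*np.cos(p)+9.5+1);z=(130+r*np.cos(p)+5*np.sin(p))
    d=R.from_quat(s["eef_rot"]).inv().apply(W(-.096,y/1e3,z/1e3)-s["ee_pos"])*1e3;print(ph,y.round(1),z.round(1),d.round(1))
E
```

```text
[-0.09832502  0.02521041  0.19753352] [-0.57493068  0.87337619 -0.44554762] 0.0005999438013063749
0 15.5 202.0 [-4.5 -9.7  2.4]
6 7.9 202.1 [ -4.6 -17.2   2.4]
12 0.4 201.5 [ -3.9 -24.8   2.5]
18 -7.0 200.0 [ -2.5 -32.2   2.6]
24 -14.2 197.8 [ -0.3 -39.4   2.6]
30 -21.2 194.9 [  2.7 -46.4   2.7]
36 -27.8 191.2 [  6.4 -53.    2.8]
42 -34.0 186.9 [ 10.7 -59.1   2.8]
48 -39.7 181.9 [ 15.7 -64.8   2.9]
54 -44.8 176.4 [ 21.2 -70.    3. ]
60 -49.4 170.3 [ 27.2 -74.5   3. ]
66 -53.2 163.9 [ 33.7 -78.4   3.1]
72 -56.4 157.0 [ 40.6 -81.6   3.1]
78 -58.9 149.9 [ 47.7 -84.1   3.2]
84 -60.6 142.5 [ 55.1 -85.7   3.2]
90 -61.5 135.0 [ 62.6 -86.7   3.2]
```

Request:
arm_command([
  [255,-3,-10,2,0,0,0],
  [255,-4,-17,2,0,0,0],
  [255,-4,-25,2,0,0,0],
  [255,-2,-32,2,0,0,0],
  [255,0,-39,2,0,0,0],
  [255,3,-46,2,0,0,0],
  [255,6,-53,2,0,0,0],
  [255,11,-59,2,0,0,0],
  [255,16,-65,2,0,0,0],
  [255,21,-70,2,0,0,0],
])

```text
time: 11.1
ee_pos: [0.4385, -0.2148, 0.1789]
eef_rot: [-0.045, 0.705, 0.044, 0.706]
ft_force: [1.3, 1.9, 2.1]
width: 0.0008
```

Request:
arm_command([
  [255,6,-5,0,0,0,0],
  [255,12,-8,0,0,0,0],
  [255,19,-12,0,0,0,0],
  [255,26,-14,0,0,0,0],
  [255,32,-15,0,0,0,0],
  [255,36,-16,0,0,0,0],
  [255,38,-16,0,0,0,0],
  [255,38,-16,0,0,0,0],
])

```text
time: 11.9
ee_pos: [0.4404, -0.2299, 0.141]
eef_rot: [-0.045, 0.706, 0.044, 0.706]
ft_force: [0.5, 0.9, -0.7]
width: 0.0007
```

```bash
python3 - <<'E'
from h import *
s=read_state();print(s["time"],L(s["ee_pos"]),s["ft_force"],s["width"])
zoom('side',240,150,460,370,'pics/s7.png')
E
```

```text
11.9 [-0.09495757 -0.05997476  0.14095111] [ 0.51447249  0.85124145 -0.67801889] 0.000653819964364723
scale 2.727272727272727
```

View pics/s7.png

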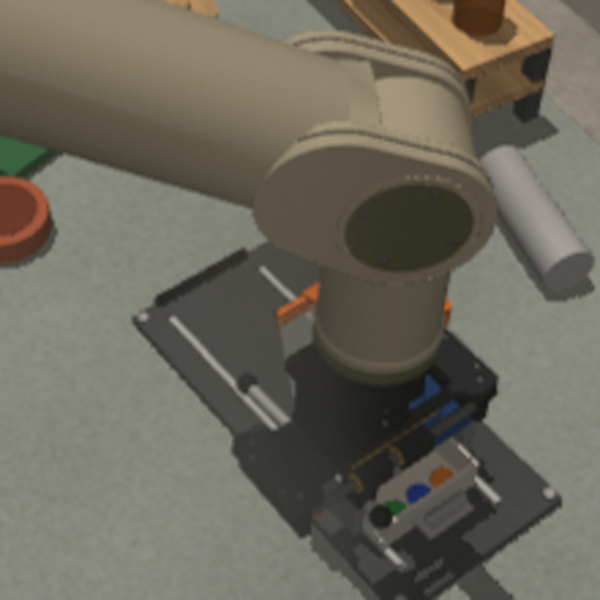

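Request:
arm_command([
  [255,3,-1,0,0,0,0],
  [255,6,-1,0,0,0,0],
  [255,6,-1,0,0,0,0],
  [255,-30,0,0,0,0,0],
  [255,-60,-20,0,0,0,0],
  [255,-90,-50,0,0,0,0],
  [255,-100,-100,0,0,0,0],
  [255,-100,-140,0,0,0,0],
  [255,-100,-140,0,0,0,0],
])

```text
time: 12.85
ee_pos: [0.4565, -0.3739, 0.241]
eef_rot: [-0.044, 0.706, 0.041, 0.705]
ft_force: [-0.3, 1.3, -0.3]
width: 0.0006
```

```bash
python3 - <<'E'
from h import *
s=read_state();print(s["time"],L(s["ee_pos"]),s["ft_force"],s["width"])
a=camera("side")[:,:,::-1];cv2.imwrite("pics/side8.png",a);zoom('side',300,240,440,360,'pics/s8.png',a)
a=camera("top")[:,:,::-1];cv2.imwrite("pics/top8.png",a);zoom("top",340,150,480,255,"pics/t8.png",a)
for i in range(0,360,90):
    p=np.radians(i);P=W(-.092,-.085*np.sin(p)+.001,.13+.085*np.cos(p));print(i,((proj("side",P)[0]-[300,240])*600/120).round(),((proj("top",P)[0]-[340,150])*800/140).round())
E
```

```text
12.85 [-0.09785297 -0.20491024  0.24101791] [-0.30920989  1.29276744 -0.25484821] 0.0006185905904023121
scale 5.0
scale 5.714285714285714
0 [280. 250.] [472. 540.]
90 [399. 502.] [646. 533.]
180 [264. 470.] [377. 572.]
270 [155. 241.] [195. 582.]
```

View pics/s8.png

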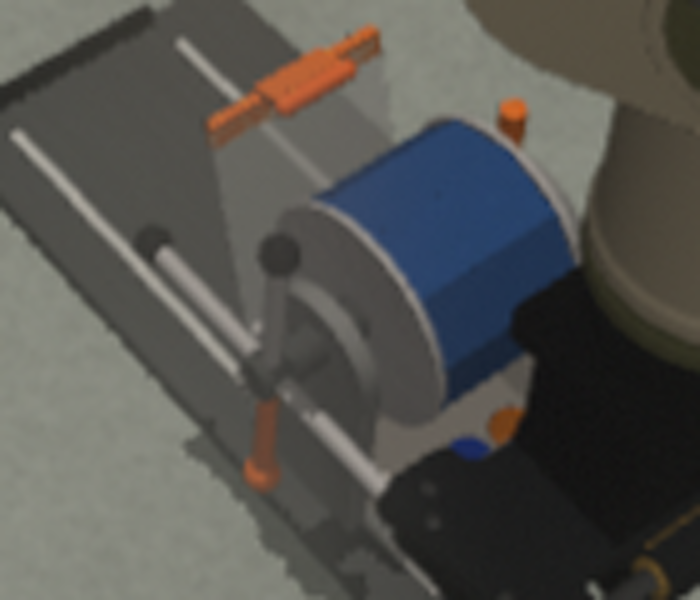

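View pics/t8.png

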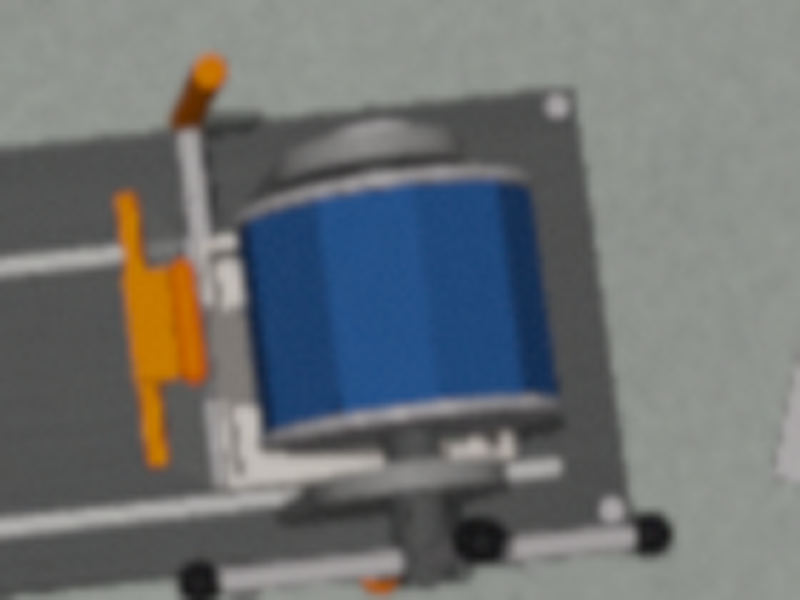

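```bash
python3 - <<'E'
from h import *
At=A*R.from_euler('z',.21)
go(W(.104,.056,.27),At); 
E
```

```text
row [-29.6 258.  198.3] [-1.572  0.164  0.165] n>= 10.6
```

Request:
arm_command([
  [110,-40,20,10,-0.14,0.015,0.015],
  [110,-40,258,198,-1.572,0.164,0.165],
  [110,-40,258,198,-1.572,0.164,0.165],
  [110,-35,258,198,-1.572,0.164,0.165],
  [110,-30,258,198,-1.572,0.164,0.165],
  [110,-30,258,198,-1.572,0.164,0.165],
  [110,-30,258,198,-1.572,0.164,0.165],
  [110,-30,258,198,-1.572,0.164,0.165],
  [110,-30,258,198,-1.572,0.164,0.165],
  [110,-30,258,198,-1.572,0.164,0.165],
])

```text
time: 13.95
ee_pos: [0.6219, -0.086, 0.2713]
eef_rot: [-0.462, 0.539, 0.555, 0.434]
ft_force: [-0.0, -0.2, -0.4]
width: 0.0492
```

Request:
arm_command([
  [110,0,0,0,0,0,0],
  [110,0,0,0,0,0,0],
])

```text
time: 14.15
ee_pos: [0.622, -0.0871, 0.2715]
eef_rot: [-0.459, 0.542, 0.552, 0.437]
ft_force: [1.1, 0.5, -0.7]
width: 0.0492
```

```bash
python3 - <<'E'
from h import *
s=read_state();print(s["time"],L(s["ee_pos"]),s["ft_force"],s["width"])
At=A*R.from_euler('z',.21)
go(W(.104,.056,.14),At); go(W(.104,.056,.08),At)
E
```

```text
14.15 [0.1037007  0.0578749  0.27146942] [ 1.07692281  0.4904414  -0.68750844] 0.04922813375610898
row [128.8 -26.2  -0.6] [-0.098  0.011  0.012] n>= 2.6
row [187.7 -38.   -0. ] [-0.098  0.011  0.012] n>= 3.8
```

Request:
arm_command([
  [110,40,-8,0,-0.098,0.011,0.012],
  [110,85,-17,0,-0.098,0.011,0.012],
  [110,130,-26,0,-0.098,0.011,0.012],
  [110,160,-32,0,-0.098,0.011,0.012],
  [110,187,-38,0,-0.098,0.011,0.012],
  [110,187,-38,0,-0.098,0.011,0.012],
])

```text
time: 14.75
ee_pos: [0.6201, -0.0893, 0.0771]
eef_rot: [-0.478, 0.521, 0.579, 0.406]
ft_force: [0.7, -0.3, -0.8]
width: 0.0493
```

Request:
arm_command([
  [255,0,0,0,0,0,0],
  [255,0,0,0,0,0,0],
  [255,0,0,0,0,0,0],
  [255,0,0,0,0,0,0],
  [255,0,0,0,0,0,0],
  [255,0,0,0,0,0,0],
  [255,0,0,0,0,0,0],
], newtons=15)

```text
time: 15.45
ee_pos: [0.623, -0.0883, 0.0811]
eef_rot: [-0.481, 0.518, 0.579, 0.407]
ft_force: [-1.2, 4.7, 5.3]
width: 0.0136
```

```bash
python3 - <<'E'
from h import *
s=read_state();print(s["time"],L(s["ee_pos"]),s["ft_force"],s["width"])
go(s["ee_pos"]+ey*.1,R.from_quat(s["eef_rot"]))
E
```

```text
15.45 [0.10452457 0.05648724 0.08113094] [-1.23202055  4.67447995  5.30756168] 0.01361164406240625
row [  0.1  -0.5 100. ] [0. 0. 0.] n>= 2.0
```

Gripped. Pull out 185 mm, smoothly.

Request:
arm_command([
  [255,0,0,10,0,0,0],
  [255,0,0,27,0,0,0],
  [255,0,0,47,0,0,0],
  [255,0,0,67,0,0,0],
  [255,0,0,87,0,0,0],
  [255,0,0,107,0,0,0],
  [255,0,0,127,0,0,0],
  [255,0,0,147,0,0,0],
  [255,0,0,165,0,0,0],
  [255,0,0,175,0,0,0],
])

```text
time: 16.45
ee_pos: [0.5992, 0.0869, 0.0811]
eef_rot: [-0.482, 0.518, 0.579, 0.407]
ft_force: [2.1, -2.6, 5.7]
width: 0.0136
```

Request:
arm_command([
  [255,0,0,4,0,0,0],
  [255,0,0,8,0,0,0],
  [255,0,0,12,0,0,0],
  [255,0,0,15,0,0,0],
  [255,0,0,15,0,0,0],
])

```text
time: 16.95
ee_pos: [0.598, 0.0952, 0.081]
eef_rot: [-0.482, 0.52, 0.576, 0.407]
ft_force: [4.8, -13.5, 5.7]
width: 0.0133
```

```bash
python3 - <<'E'
from h import *
s=read_state();print(s["time"],L(s["ee_pos"]),s["ft_force"],s["width"])
a=camera("side")[:,:,::-1];zoom('side',240,150,460,370,'pics/s9.png',a)
E
```

```text
16.95 [0.10376377 0.24173905 0.08101643] [  4.79016627 -13.52828491   5.67426423] 0.013321811275965923
scale 2.727272727272727
```

View pics/s9.png

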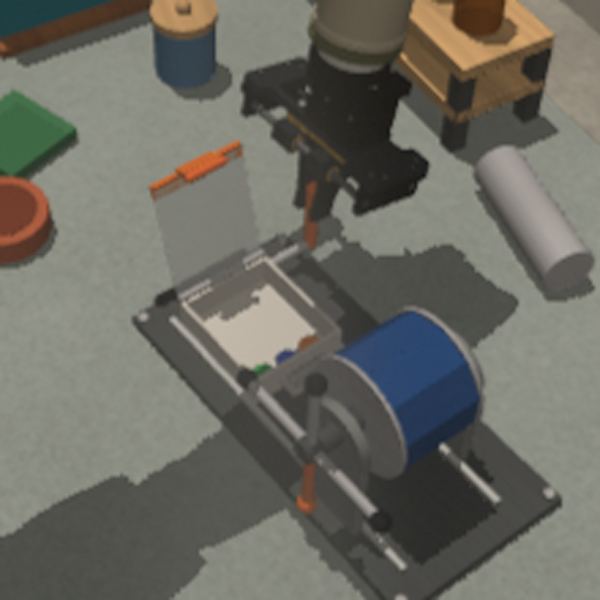

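Request:
arm_command([
  [110,0,0,-5,0,0,0],
  [110,0,0,-5,0,0,0],
  [110,0,0,-5,0,0,0],
  [110,0,0,-5,0,0,0],
  [110,-45,9,-5,0,0,0],
  [110,-95,20,-5,0,0,0],
  [110,-145,31,-5,0,0,0],
  [255,-165,35,-5,0,0,0],
])

```text
time: 17.8
ee_pos: [0.5991, 0.0943, 0.2543]
eef_rot: [-0.482, 0.517, 0.577, 0.409]
ft_force: [0.5, -0.2, -0.9]
width: 0.0464
```

```bash
python3 - <<'E'
from h import *
s=read_state();print(s["time"],L(s["ee_pos"]),s["ft_force"],s["width"])
go(W(0,.325,.25),B)
a=camera("side")[:,:,::-1];cv2.imwrite("pics/side10.png",a);a=camera("top")[:,:,::-1];cv2.imwrite("pics/top10.png",a)
E
```

```text
17.8 [0.10477498 0.24071302 0.25429607] [ 0.52704984 -0.20685053 -0.85723689] 0.046449939962395735
row [ 25.5 101.4  84.7] [ 1.569 -0.16  -0.161] n>= 10.6
```

Request:
arm_command([
  [255,24,101,85,1.569,-0.16,-0.161],
  [255,24,101,85,1.569,-0.16,-0.161],
  [255,24,101,85,1.569,-0.16,-0.161],
  [255,24,101,85,1.569,-0.16,-0.161],
  [255,24,101,85,1.569,-0.16,-0.161],
  [255,24,101,85,1.569,-0.16,-0.161],
  [255,24,101,85,1.569,-0.16,-0.161],
  [255,24,101,85,1.569,-0.16,-0.161],
  [255,24,101,85,1.569,-0.16,-0.161],
  [255,24,101,85,1.569,-0.16,-0.161],
])

```text
time: 18.9
ee_pos: [0.4832, 0.1642, 0.2458]
eef_rot: [-0.072, 0.709, 0.076, 0.698]
ft_force: [-0.2, -0.2, 0.3]
width: 0.0006
```

Request:
arm_command([
  [255,0,0,0,0.09,0,0],
  [255,0,0,0,0.09,0,0],
])

```text
time: 19.1
ee_pos: [0.4832, 0.1644, 0.2459]
eef_rot: [-0.042, 0.712, 0.046, 0.7]
ft_force: [-0.1, -0.7, -0.7]
width: 0.0007
```

```bash
python3 - <<'E'
from h import *
s=read_state();print(s["time"],L(s["ee_pos"]),s["ft_force"],s["width"])
print((B.inv()*R.from_quat(s["eef_rot"])).as_rotvec())
go(W(0,.325,.135),B); go(W(0,.225,.135),B)
a=camera("side")[:,:,::-1];zoom('side',200,150,420,330,'pics/s11.png',a)
E
```

```text
19.1 [-0.00101867  0.32527006  0.24593312] [-0.1350165  -0.70351461 -0.70788841] 0.0006856514560824981
[0.00659455 0.01614661 0.00673961]
row [110.9  -1.    2.8] [-0.007 -0.016 -0.007] n>= 2.2
row [ 110.2 -101.     3.5] [-0.007 -0.016 -0.007] n>= 3.0
scale 3.3333333333333335
```

View pics/s11.png

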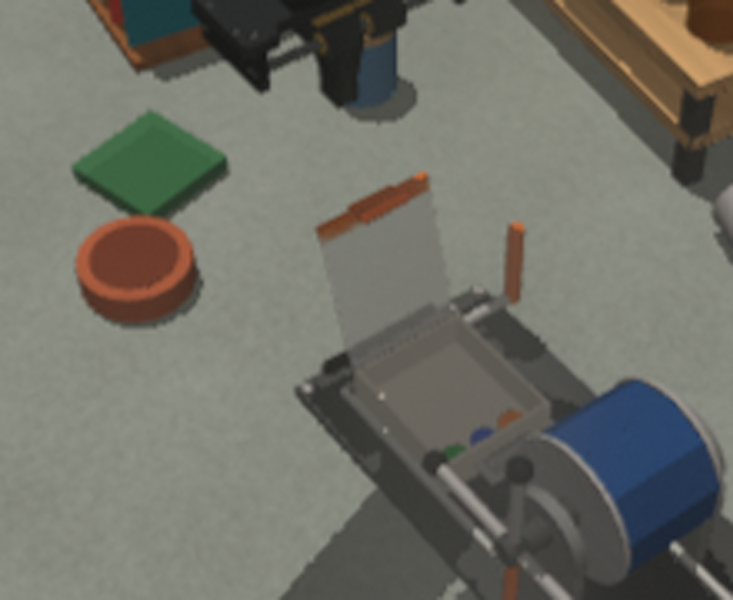

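Request:
arm_command([
  [255,45,0,2,0,0,0],
  [255,90,0,2,0,0,0],
  [255,108,0,2,0,0,0],
  [255,108,-15,2,0,0,0],
  [255,108,-25,2,0,0,0],
  [255,108,-35,2,0,0,0],
  [255,108,-45,2,0,0,0],
  [255,108,-55,2,0,0,0],
  [255,108,-65,2,0,0,0],
  [255,108,-75,2,0,0,0],
])

```text
time: 20.15
ee_pos: [0.4938, 0.0894, 0.1385]
eef_rot: [-0.042, 0.711, 0.046, 0.7]
ft_force: [0.9, 0.1, -0.6]
width: 0.0007
```

```bash
python3 - <<'E'
from h import *
s=read_state();print(s["time"],L(s["ee_pos"]),s["ft_force"],s["width"])
a=camera("side")[:,:,::-1];zoom('side',200,150,420,330,'pics/s12.png',a)
E
```

```text
20.15 [-0.0003324   0.24962806  0.1385128 ] [ 0.87126321  0.14405207 -0.55160398] 0.0006773942138207186
scale 3.3333333333333335
```

View pics/s12.png

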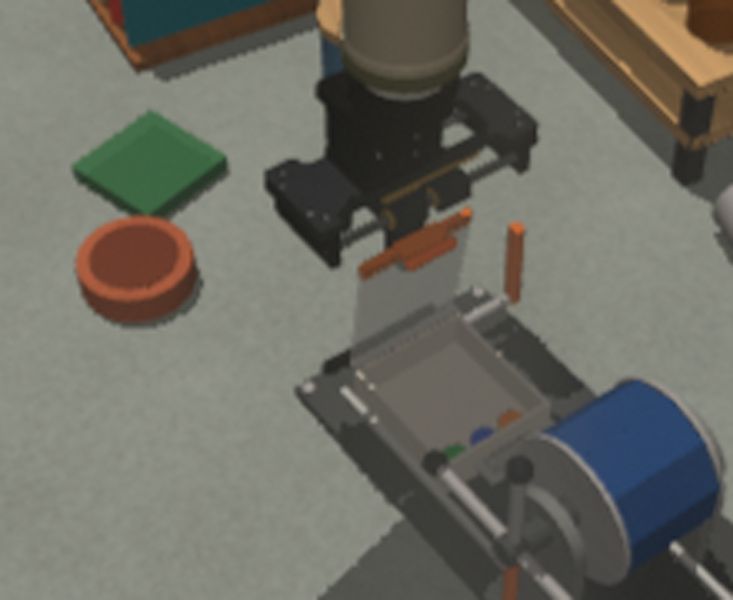

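Cover is about upright; continue pushing.

Request:
arm_command([
  [255,0,-10,0,0,0,0],
  [255,0,-20,0,0,0,0],
  [255,0,-30,0,0,0,0],
  [255,0,-40,0,0,0,0],
  [255,0,-45,0,0,0,0],
  [255,0,-45,0,0,0,0],
  [255,-20,-45,0,0,0,0],
  [255,-20,-45,0,0,0,0],
])

```text
time: 21.0
ee_pos: [0.5006, 0.0461, 0.1598]
eef_rot: [-0.042, 0.71, 0.047, 0.701]
ft_force: [0.5, -0.1, 0.2]
width: 0.0008
```

```bash
python3 - <<'E'
from h import *
s=read_state();print(s["time"],L(s["ee_pos"]),s["ft_force"],s["width"])
a=camera("side")[:,:,::-1];zoom('side',200,150,420,330,'pics/s13.png',a)
go(W(0,.128,.10),B)
E
```

```text
21.0 [0.00083819 0.20580373 0.15982713] [ 0.45637923 -0.14902962  0.18321435] 0.0007557591195576296
scale 3.3333333333333335
row [ 58.1 -78.3   0.8] [-0.006 -0.013 -0.007] n>= 2.0
```

View pics/s13.png

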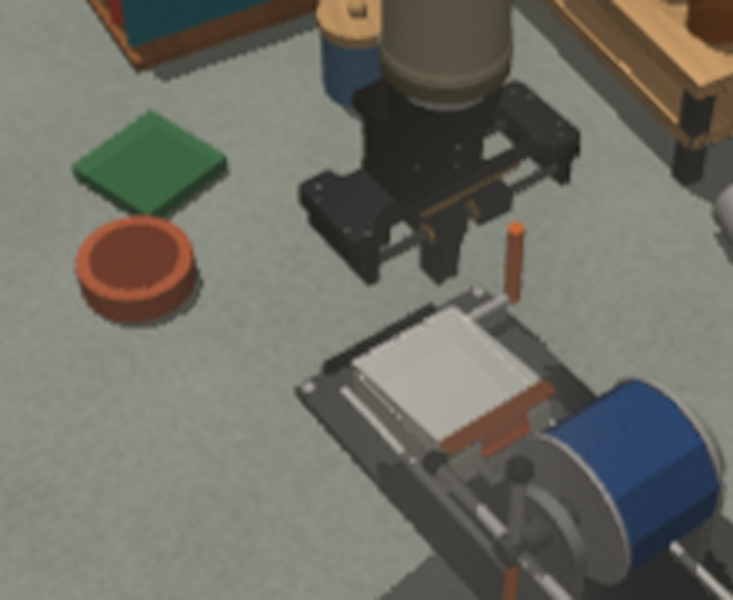

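```bash
python3 - <<'E'
from h import *
Bt=B*R.from_euler('z',-.26)
go(W(0,.128,.10),Bt); print(Bt.inv().apply(-ez))
E
```

```text
row [ 58.1 -78.3   0.8] [-0.004 -0.013 -0.267] n>= 2.0
[9.66389978e-01 2.57080552e-01 2.22044605e-16]
```

Request:
arm_command([
  [255,10,-30,0,0,-0.013,-0.13],
  [255,40,-65,0,0,-0.013,-0.267],
  [255,58,-78,0,0,-0.013,-0.267],
  [255,58,-78,0,0,-0.013,-0.267],
])

```text
time: 21.45
ee_pos: [0.506, -0.0326, 0.0966]
eef_rot: [-0.136, 0.696, -0.048, 0.703]
ft_force: [-0.1, 1.0, -0.2]
width: 0.0005
```

```bash
python3 - <<'E'
from h import *
s=read_state();print(s["time"],L(s["ee_pos"]),s["ft_force"],s["width"])
Bt=B*R.from_euler('z',-.26);go(W(0,.128,.060),Bt)
a=camera("side")[:,:,::-1];zoom('side',200,150,420,330,'pics/s14.png',a)
E
```

```text
21.45 [-0.00411033  0.1269867   0.09660189] [-0.12891028  1.00142651 -0.17243405] 0.00048284772042937843
row [35.1 10.4  4.4] [-0.003 -0.008  0.001] n>= 0.7
scale 3.3333333333333335
```

View pics/s14.png

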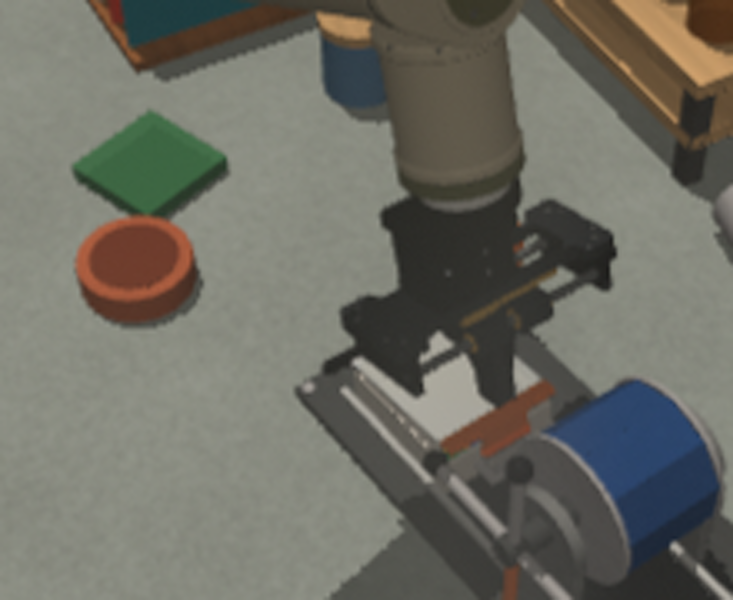

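Request:
arm_command([
  [255,10,3,3,0,0,0],
  [255,18,5,4,0,0,0],
  [255,22,6,4,0,0,0],
  [255,26,7,4,0,0,0],
  [255,29,8,4,0,0,0],
  [255,32,9,4,0,0,0],
])

```text
time: 22.1
ee_pos: [0.5126, -0.0313, 0.0669]
eef_rot: [-0.136, 0.694, -0.048, 0.705]
ft_force: [-1.3, -2.1, 5.4]
width: 0.0004
```

Request:
arm_command([
  [255,2,1,0,0,0,0],
  [255,4,1,0,0,0,0],
  [255,5,1,0,0,0,0],
])

```text
time: 22.4
ee_pos: [0.512, -0.0307, 0.0608]
eef_rot: [-0.136, 0.695, -0.047, 0.705]
ft_force: [0.1, -0.4, -0.4]
width: 0.0006
```

Request:
arm_command([
  [255,2,1,0,0,0,0],
  [255,4,1,0,0,0,0],
  [255,6,2,0,0,0,0],
  [255,6,2,0,0,0,0],
])

```text
time: 22.8
ee_pos: [0.5128, -0.0309, 0.057]
eef_rot: [-0.136, 0.694, -0.048, 0.705]
ft_force: [-12.3, 0.4, 32.5]
width: 0.0006
```

Firm bottom contact at 32 N (fingertips), so it is shut. Retreat.

Request:
arm_command([
  [255,-20,-5,0,0,0,0],
  [255,-60,10,0,0,0,0],
  [255,-105,40,0,0,0,0],
  [255,-145,75,0,0,0,0],
  [255,-180,110,0,0,0,0],
  [255,-200,155,0,0,0,0],
  [255,-210,200,0,0,0,0],
  [255,-210,245,0,0,0,0],
  [255,-210,280,0,0,0,0],
  [255,-210,280,0,0,0,0],
])

```text
time: 23.8
ee_pos: [0.4686, 0.2967, 0.1834]
eef_rot: [-0.139, 0.695, -0.044, 0.704]
ft_force: [-0.4, -0.4, 0.2]
width: 0.0004
```

```bash
python3 - <<'E'
from h import *
s=read_state();print(s["time"],L(s["ee_pos"]),s["ft_force"],s["ee_pos"])
a=camera("side")[:,:,::-1];cv2.imwrite("pics/side15.png",a);zoom('side',280,220,440,360,'pics/s15.png',a)
a=camera("top")[:,:,::-1];cv2.imwrite("pics/top15.png",a)
zoom("top",265,150,465,270,"pics/t15.png",a)
for z in(.057,.073):
  for x in(-.05,.05):print(z,((proj("side",W(x,.249-.12,z))[0]-[280,220])*4.2857).round())
E
```

```text
23.8 [0.00180728 0.45842837 0.18337549] [-0.42105483 -0.44233815  0.19006147] [0.4686093  0.29673652 0.18337549]
scale 4.285714285714286
scale 4.0
0.057 [231. 285.]
0.057 [365. 204.]
0.073 [231. 268.]
0.073 [367. 187.]
```

View pics/s15.png

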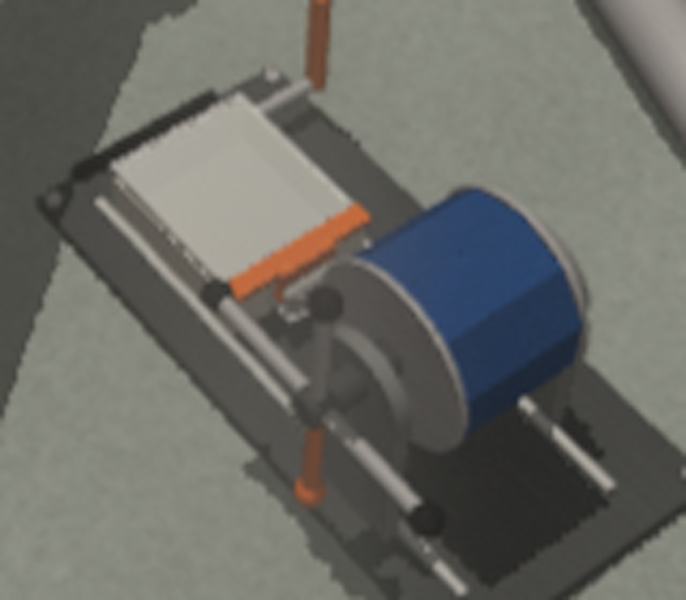

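View pics/t15.png

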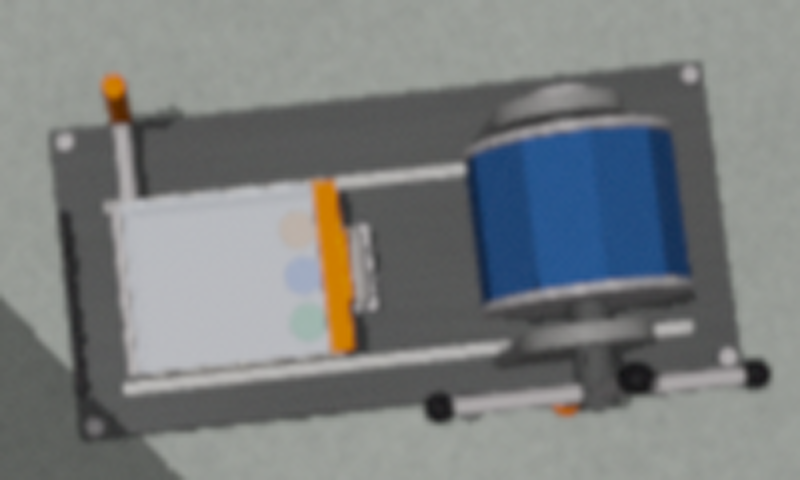

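View pics/side15.png

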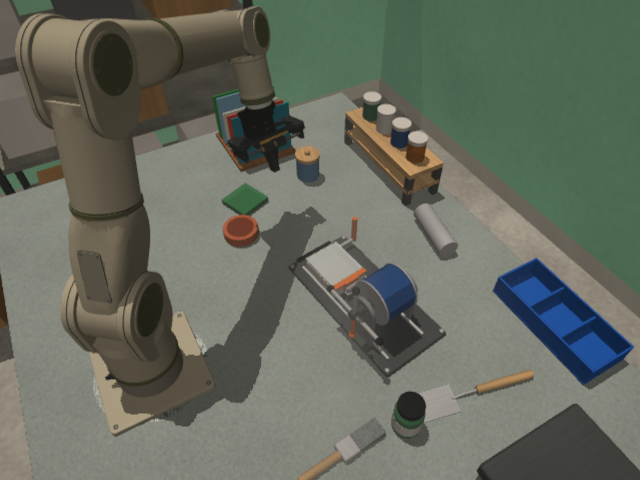

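```bash
python3 - <<'E'
from h import *
for f in("top10","top15"):
    a=cv2.imread(f"pics/{f}.png");h=cv2.cvtColor(a,cv2.COLOR_BGR2HSV);m=cv2.inRange(h,(5,150,90),(22,255,255))[160:200,280:305] if 1 else 0
    ys,xs=np.nonzero(m);print(f,len(xs), xs.mean()+280 if len(xs) else 0, ys.mean()+160 if len(ys) else 0)
u=(114+.5)/4-.5+265;v=(82+.5)/4-.5+150
print(L(onz("top",(u,v),.115)), "first:", L(onz("top",((173.5)/4-.5+265,78.5/4-.5+150),.115)))
a=cv2.imread("pics/top15.png");b=cv2.imread("pics/top0.png")
d=cv2.absdiff(a,b).max(2);print([(int(x[0]),int(x[1]),int(x[2]),int(x[3])) for x in [cv2.boundingRect(c) for c in cv2.findContours((d>40).astype(np.uint8),0,2)[0]] if x[2]*x[3]>30])
E
```

```text
top10 0 0 0
top15 39 293.2564102564103 173.15384615384616
[0.10621803 0.23971408 0.115     ] first: [0.10498715 0.20726908 0.115     ]
[(363, 467, 23, 13), (332, 461, 9, 7), (340, 459, 11, 5), (278, 457, 18, 13), (0, 444, 96, 36), (320, 440, 7, 8), (364, 437, 20, 29), (302, 435, 17, 18), (325, 434, 27, 25), (387, 416, 14, 22), (129, 361, 147, 119), (0, 359, 46, 60), (176, 317, 166, 90), (73, 308, 99, 60), (371, 249, 8, 7), (379, 246, 18, 10), (451, 240, 7, 8), (416, 238, 34, 12), (7, 233, 29, 28), (206, 187, 198, 217), (429, 182, 10, 38), (408, 182, 20, 39), (307, 180, 6, 18), (287, 169, 86, 75), (305, 166, 19, 14), (102, 165, 94, 151), (0, 144, 106, 101)]
```

```bash
python3 - <<'E'
from h import *
for f in("side10","side15"):
    a=cv2.imread(f"pics/{f}.png");h=cv2.cvtColor(a,cv2.COLOR_BGR2HSV);m=cv2.inRange(h,(3,110,60),(22,255,255))[205:245,345:362]
    ys,xs=np.nonzero(m);print(f,len(xs),xs.mean()+345,ys.mean()+205,xs.min()+345,xs.max()+345,ys.min()+205,ys.max()+205)
print(proj("side",W(.105,.2417,.115)),proj("side",W(.105,.2397,.115)))
E
```

```text
side10 84 354.04761904761904 227.88095238095238 352 356 217 239
side15 85 354.0235294117647 227.51764705882354 352 356 217 240
[[355.25387626 217.16008685]] [[355.73325927 217.59495505]]
```

```bash
python3 - <<'E'
from h import *
go(W(.107,.212,.18),B)
E
```

```text
row [  66.8 -231.5  104.2] [-0.003 -0.003  0.261] n>= 5.3
```

Request:
arm_command([
  [255,66,-230,104,0,0,0.261],
  [255,66,-230,104,0,0,0.261],
  [255,66,-230,104,0,0,0.261],
  [255,66,-230,104,0,0,0.261],
  [255,66,-230,104,0,0,0.261],
  [255,66,-230,104,0,0,0.261],
  [255,66,-230,104,0,0,0.261],
])

```text
time: 24.6
ee_pos: [0.6052, 0.0631, 0.1811]
eef_rot: [-0.043, 0.706, 0.042, 0.705]
ft_force: [-0.3, 0.9, -0.2]
width: 0.0006
```

```bash
python3 - <<'E'
from h import *
s=read_state();print(s["time"],L(s["ee_pos"]),s["ft_force"]);print((B.inv()*R.from_quat(s["eef_rot"])).as_rotvec())
go(W(.107,.212,.085),B)
E
```

```text
24.6 [0.10674385 0.20889896 0.18108755] [-0.27404233  0.86915292 -0.21261467]
[ 0.01082473  0.00169515 -0.00037344]
row [96.1  3.1  0.4] [-0.011 -0.002  0.   ] n>= 1.9
```

Request:
arm_command([
  [255,45,0,0,-0.011,0,0],
  [255,96,0,0,-0.011,0,0],
  [255,96,5,0,-0.011,0,0],
  [255,96,11,0,-0.011,0,0],
  [255,96,14,0,-0.011,0,0],
  [255,96,16,0,-0.011,0,0],
  [255,96,16,0,-0.011,0,0],
])

```text
time: 25.3
ee_pos: [0.6022, 0.0791, 0.0863]
eef_rot: [-0.049, 0.707, 0.046, 0.704]
ft_force: [-0.9, -13.9, -11.7]
width: 0.0003
```

```bash
python3 - <<'E'
from h import *
s=read_state();print(s["time"],L(s["ee_pos"]),s["ft_force"])
E
```

```text
25.3 [0.10586098 0.22523833 0.08627028] [ -0.8581944  -13.86177374 -11.66897899]
```

Request:
arm_command([
  [255,0,-8,0,0,0,0],
  [255,0,-14,0,0,0,0],
  [255,-45,-14,0,0,0,0],
  [255,-95,-14,0,0,0,0],
  [255,-140,20,0,0,0,0],
  [255,-150,70,-30,0,0,0],
  [255,-150,120,-60,0,0,0],
  [255,-150,160,-90,0,0,0],
  [255,-150,190,-110,0,0,0],
  [255,-150,190,-110,0,0,0],
])

```text
time: 26.3
ee_pos: [0.4639, 0.2628, 0.2379]
eef_rot: [-0.05, 0.705, 0.054, 0.705]
ft_force: [0.3, 0.0, 0.2]
width: 0.0004
```

```bash
python3 - <<'E'
from h import *
s=read_state();print(s["time"],L(s["ee_pos"]),s["ft_force"],abs(s["joint_vel"]).max())
a=camera("side")[:,:,::-1];cv2.imwrite("pics/side16.png",a);zoom('side',280,200,440,360,'pics/s16.png',a)
a=camera("top")[:,:,::-1];zoom("top",240,140,480,275,"pics/t16.png",a)
E
```

```text
26.3 [-0.00734477  0.42537955  0.23790931] [0.30521786 0.01761772 0.15624199] 0.06992368901082295
scale 3.75
scale 3.3333333333333335
```

View pics/s16.png

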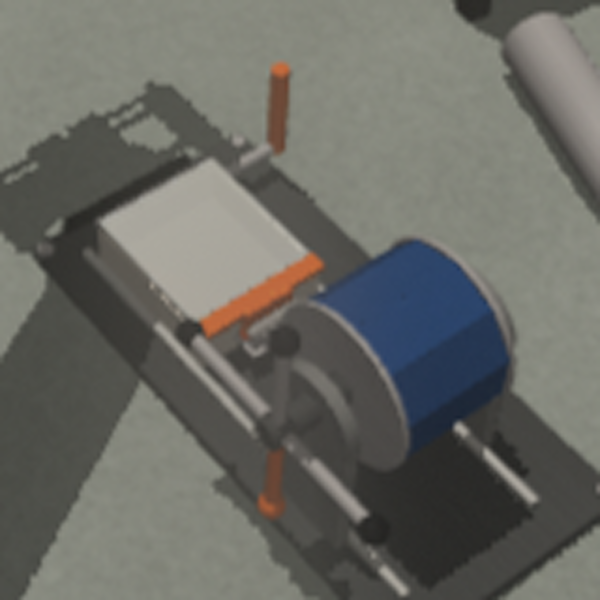

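View pics/t16.png

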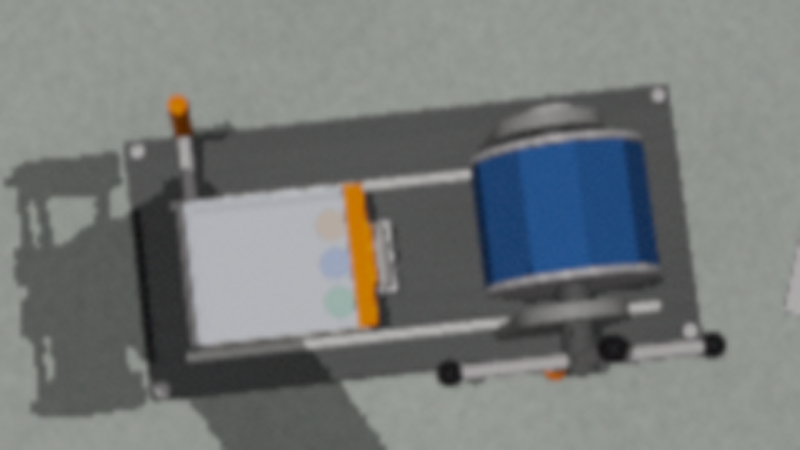

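The cover is shut, with its orange edge at (205,330)–(322,265) in the side crop. The top crop shows all three pebbles under it at about (330,225)–(340,300). The orange spoke points straight down, the tray is out, and the arm is clear of everything.

```bash
python3 -c "
from bench import *
print(close_job())"
```

```text
the job is handed in; nothing more can be done
None
```

I emptied the tumbler and handed the job in at about 26 s of the 72 s allowed. No verdict was reported, so this rests on my own checks:

- **Tray in:** I gripped the post and pushed the tray to its inner stop, where it stopped moving at about 12 N.
- **Drum:** I turned it with the closed fingers in two pushes on the star wheel. The wheel balls in both views put the port within about 2° of straight down. All three pebbles dropped into the tray.
- **Tray out:** I pulled it out 185 mm to its outer stop.
- **Cover:** I tipped it over and pressed the free edge down. The force rose to about 5 N, dropped away as the cover snapped, and then met a firm bottom at 32 N through the fingertips. The last pictures show the edge at the shut height and all three pebbles underneath.
- **Bystanders:** they looked unmoved in the wide side picture taken after the cover was shut. I did not measure each one.

**Disagreement:** after the cover was shut, a rough camera reading put the post about 2 mm short of the outer stop. I pushed the post outwards again, and at about 14 N it was where the pull had left it, so the tray was at its stop.

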